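# Present both codes of a vial tray to the reader

### The arm

A 6-joint arm with a two-finger parallel gripper is mounted at the origin on the work surface. World frame = base frame: x ahead of the robot, y to its left, z up, the work surface at z = 0. Lengths are in m, angles in degrees, forces in N, time in s.
With the tool pointing down it reaches from about 0.325 to 0.85 m from the base axis. Payload 15.5 kg.
Tool frame: the origin (TCP) lies between the finger pads; the fingertips stand robot.nose_length ahead of it and the grasp point (between the pads) is the TCP (robot.nose_length is the distance from the TCP to the fingertips, in m); z points along the fingers, y is the line along which they close (so a half turn about z gives the same grasp; the last joint's range is limited). The gripper opens to 91 mm and grips with 3 to 60 N. Pads are 32 mm wide; open, the fingers measure 118 mm over their backs; the gripper's body (76 mm by 178 mm) begins 60 mm behind the grasp point.
Start: joints at [71.534, 28.281, 77.091, -0, 74.628, -5.472], TCP at [0.141, 0.609, 0.197] pointing down, gripper open.
Joint ranges: [-166.48, 166.48], [-47.26, 123.95], [12.59, 153.08], [-70.14, 250.14], [6.76, 159.57], [-176.63, 176.63]. Speed limits (degrees/s): [108.29, 108.29, 147.25, 172.46, 172.46, 172.46].

### API

Orientations are given as a 3x3 rotation matrix whose columns are the frame's x, y, z axes.
In Python, from bench import robot gives the robot as it stands. The module is installed in compiled form; this text tells all that it offers.
- The arm moves only by the tool move_arm, never from a script. Its arguments are lists of equal length, an entry for each row: "xyz": the shift along the tool's x, y, z in cm, a list of three; "rotation": the turn, a rotation vector about the tool's x, y, z in degrees, a list of three. In form: {"xyz": [[dx, dy, dz], ...], "rotation": [[rx, ry, rz], ...]}. A call has 1 to 12 rows; each row is the pose to reach, as a shift and turn from the pose commanded when the call began, along the tool's axes at that moment; what a row does not reach only later rows make up. A row lasts 1/8 s, in which the tool goes at most 62.5 mm and 10.7 degrees, less where a joint would pass 70% of its speed; a pose out of reach is approached as far as the arm can. A call with a gripper value outside its range is refused whole. "grip" is the closure, from 0 (fully open) to 1 (shut), set as the call begins (left out, the last holds). The fingers move at their own pace and stop on an object; "grip_force" is the grip in N (left out, the last holds). Time passes only in rows, so rows that repeat a pose let the fingers close. It gives the time, the measured TCP pose, the force, the opening and the grip force at its end, in the units of the state.
- robot.observe(): the state, without advancing time (a new reading comes with each control period).
- robot.camera(name): name is "side" or "top" or "wrist"; returns a dict with "image" (420x560x3 uint8, blue, green, red), "range_z" (420x560 float32, m along the optical axis (not along the pixel's ray), 0 where there is no reading), "fx", "fy", "cx", "cy" (pixels), "R" (3x3) and "t" (3): a world point X has camera coordinates R X + t. Camera axes: x right, y down, z forward; pixel columns grow to the right and rows downward; lengths in m; the calibration is good to about 2 mm. A picture is of the moment at which its call begins.
- robot.sign_off(): hands the job in; it is judged then, once.
The state is a dict: "time_s": time; "joint_positions": joint angles; "joint_velocities": joint speeds; "joint_torque": joint torques, N m; "ee_pos": TCP position; "tool_rot": TCP orientation; "contact_force": force on the tool from outside, world axes, zero at the start; "ft_torque": the same for the moment, N m; "finger_gap": opening from 0.0 (shut) to 1.0 (fully open); "grip_force": force on a finger pad.
Only numpy, scipy, OpenCV 4.12 (cv2) and the standard library are available. Lean on these libraries where they do the work, as an engineer would, in place of code of your own. Each camera call takes 0.05 s, during which the arm holds its last target. There are 200 camera calls.

### The job

Register the vial tray at the code reader: slide it under the hood until its purple-labelled long side lies flush against the reader's plate with the label in front of the window, and hold it there half a second. Then draw it back, turn it on the table and slide its green-labelled end flush against the plate in the same way, and leave it standing there. Slide the tray, never lift or tip it, and leave the other things on the table where they are.

Things in the scene. Friction and masses are not known exactly. Their poses are not given: they have to be found in the camera images.
- tray: White vial tray, 140 mm long (its x), 100 mm wide (its y), walls 42 mm high, 0.22 to 0.45 kg, slides on the table. Origin: centre of its underside, z up. Purple code label on the middle of its long +y side, green one on the middle of its +x end; each also colours the rim above it. Other sides plain. Blue-capped vials, fixed in the tray, rise to 46 mm, 25 mm or more from its long centre line.
- channel (a point): Middle of the open channel along the tray's long centre line, on its floor, 6 mm above the tray's underside; axes as the tray's. Channel 124 mm long (x), 40 mm wide (y): fingers can reach in and push on its walls. Its ends are the bare end walls, 8 mm thick, 42 mm high; its sides are rigid foam blocks, 32 mm high, filling the space to the 6 mm thick long walls.
- purple_code (a point): Centre of the purple label: middle of the tray's long +y outer face, 25 mm above its underside, at (0, 50, 25) mm in the tray's frame; axes as the tray's.
- green_code (a point): Centre of the green label: middle of the tray's +x end face, 25 mm above its underside, at (70, 0, 25) mm in the tray's frame; axes as the tray's.
- reader: Fixed code reader: upright aluminium contact plate 180 mm wide (its x) with a white body behind it (on its +y side), 110 mm deep in all, at most 74 mm high. The plate's front face is the plane y = 0 of this frame and looks to its -y, where the tray comes from. Origin: on the table below the middle of the plate's front face.
- hood (a point): Middle of the front edge of the reader's hood, at its underside: an aluminium lip 180 mm wide that juts 22 mm out over the front of the plate, underside 60 mm and top 66 mm above the table; the tray passes beneath it. A red mark on its top shows the middle of the plate.
- window (a point): Centre of the reader's small black window in the plate's front face, 25 mm above the table; axes as the reader's (-y points out of the plate, x runs along it).
- saline: Bystander: clear saline bottle with white cap, 68 mm wide, 170 mm tall. Origin: centre of its underside.
- pills: Bystander: black jar with yellow cap, 52 mm wide, 85 mm tall. Origin: centre of its underside.
- carton: Bystander: white medicine carton with a red band, 100 x 60 x 45 mm. Origin: centre of its underside.
- syringe: Bystander: syringe lying flat along its own x, about 190 mm long, 40 mm wide, 22 mm high. Origin: on the table, below the middle of its barrel.
- vial: Bystander: small glass vial with blue cap, 26 mm wide, 45 mm tall. Origin: centre of its underside.
- tape: Bystander: roll of tape lying flat, 80 mm wide, 24 mm high. Origin: centre of its underside.
There are look-alikes about, which are no part of the job. Leave any orange or turquoise look-alike of the tray alone.

How it is judged:
By the outcome, as a careful person would: the job done as asked, in the order asked, and still so for the second after the job is handed in, with the robot touching nothing.
It also fails if it takes over 54 s, if anything falls off the work surface, if the arm or the gripper's body presses on something with over 40 N, if the wrist force passes 120 N, or if a joint passes its speed limit or range.

## Working session

There is one attempt and no reset: what is moved stays moved. The work goes in short steps, Python scripts to look and compute and a tool call to move; the robot and the scene stay as the last step left them, time stands still between calls to the robot, and variables do not carry over. Pictures are saved under pics/ and viewed, at most 10 in all, crops included, and the job is handed in when it is done.

Besides the shell and the picture viewer there is one more tool, called after "Emit:" by a JSON object that holds its "api" and its "payload", one argument or row to a line. move_arm: Moves the arm, as the interface text tells. Its arguments: {"type":"object","properties":{"xyz":{"type":"array"},"rotation":{"type":"array"},"grip":{"type":"number"},"grip_force":{"type":"number"}},"required":["xyz","rotation"]}

```bash
mkdir -p pics; cat > h.py <<'E'
import numpy as np,cv2
from bench import robot
def snap(n,f):
    c=robot.camera(n); cv2.imwrite(f'pics/{f}.png',c['image']); np.savez(f'{f}.npz',**c); return c
def ld(f): return dict(np.load(f'{f}.npz'))
def pt(c,u,v,z=None):
    d=np.array([(u-c['cx'])/c['fx'],(v-c['cy'])/c['fy'],1.]); o=-c['R'].T@c['t']; r=c['R'].T@d
    if z is None:
        p=c['range_z'][int(v)-1:int(v)+2,int(u)-1:int(u)+2]; s=np.median(p)
    else: s=(z-o[2])/r[2]
    return o+s*r
E
python3 - <<'E'
from h import *
a=snap('top','top0');b=snap('side','side0')
print(robot.nose_length,robot.observe())
for c in(a,b):print(-c['R'].T@c['t'],c['fx'],c['R'])
E
```

```text
0.019 {'time_s': 0.1, 'joint_positions': array([ 7.15347353e+01,  2.83125807e+01,  7.71228643e+01, -1.02577867e-03,
        7.46264558e+01, -5.47316065e+00]), 'joint_velocities': array([ 0.09669023, -0.1360336 , -0.05817514,  0.07108517,  0.05275874,
        0.05371911]), 'joint_torque': array([ 7.47210051e-04, -8.80240631e+01, -3.82542729e+01,  7.09531805e-02,
        4.84439358e-02,  1.51736833e-05]), 'ee_pos': array([0.14041928, 0.60866894, 0.19598849]), 'tool_rot': array([[-9.74402111e-01,  2.24811965e-01, -3.25812210e-04],
       [ 2.24812184e-01,  9.74401570e-01, -1.03021808e-03],
       [ 8.58665782e-05, -1.07709323e-03, -9.99999416e-01]]), 'contact_force': array([ 0.08123692, -0.31871151,  0.69237224]), 'ft_torque': array([ 0.05723425,  0.03353861, -0.01204305]), 'grip_force': 0.0, 'finger_gap': 0.998687276782829}
[ 0.42137174 -0.0697511   1.14709834] 404.6582022181106 [[ 0.02938007 -0.99955634  0.00489312]
 [-0.99576586 -0.02969453 -0.08699759]
 [ 0.08710429 -0.00231641 -0.99619651]]
[ 0.35226854 -0.87489843  0.54667855] 407.321317935823 [[ 0.9768525  -0.21316841 -0.0178444 ]
 [-0.11997606 -0.47690605 -0.87072749]
 [ 0.17710149  0.85271323 -0.49144197]]
```

View pics/top0.png

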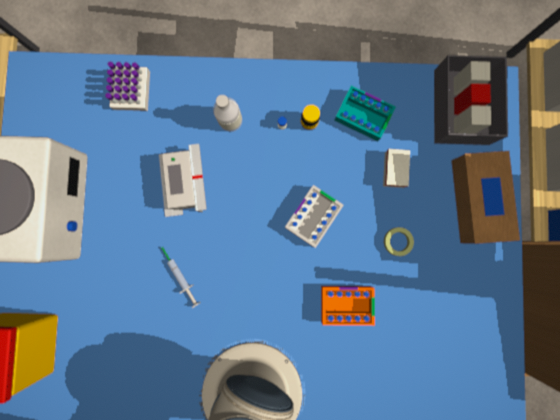

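View pics/side0.png

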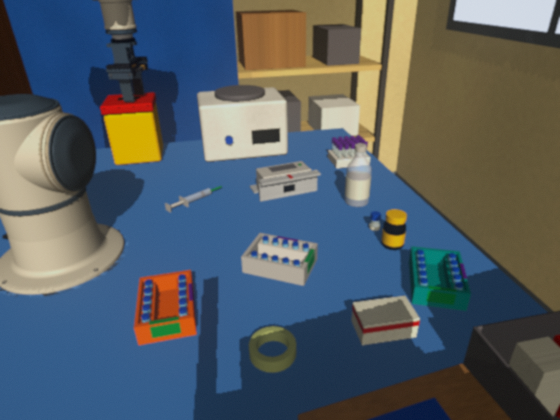

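The white tray is at top (314,216), the orange one at (348,306), the turquoise one at (365,112) and a white rack with purple tubes at (128,87). Only the first is a white, blue-capped tray with a green end. The reader is at (183,180) with its red mark at (197,177). I'll confirm in an enlarged crop.

```bash
python3 - <<'E'
from h import *
a=cv2.imread('pics/top0.png');b=cv2.imread('pics/side0.png')
k=lambda i,x,y,w,h,s:cv2.resize(i[y:y+h,x:x+w],None,fx=s,fy=s,interpolation=cv2.INTER_CUBIC)
t=np.hstack([k(a,280,180,66,70,6),k(a,150,140,66,70,6)[:, :404]])
s=np.hstack([k(b,238,225,88,60,4.5),k(b,245,155,88,60,4.5)])
w=max(t.shape[1],s.shape[1]);p=lambda i:np.pad(i,((0,0),(0,w-i.shape[1]),(0,0)))
o=np.vstack([p(t)[:330],p(s)]) if 0 else np.vstack([p(t),p(s)[:180]]);print(o.shape)
cv2.imwrite('pics/crop0.png',o)
E
```

```text
(600, 792, 3)
```

View pics/crop0.png

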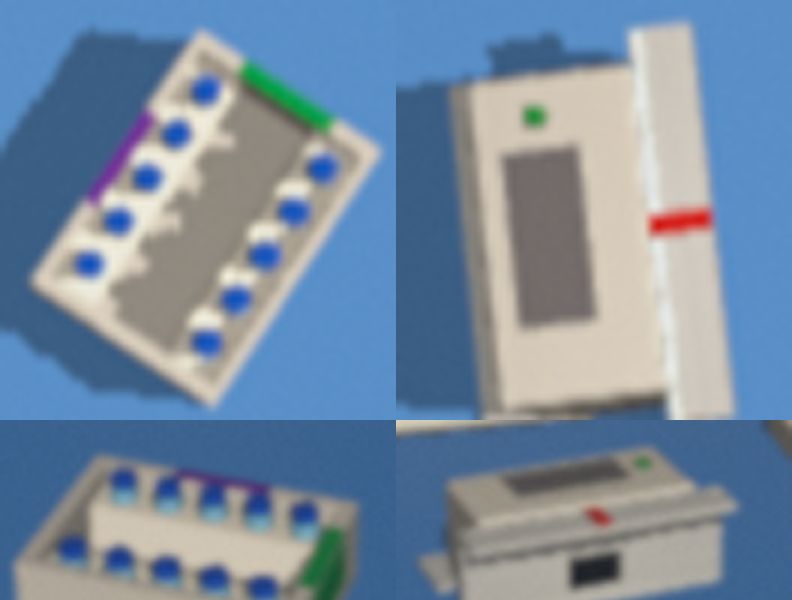

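The crop confirms it: white tray, purple label on its long left side and green on its upper end. The rim corners, in full-picture pixels, are (313.3,185), (343.7,205.3), (315.5,248) and (285.3,227).

```bash
cat >> h.py <<'E'
ang=lambda v:np.degrees(np.arctan2(v[1],v[0]))
def tray(P): # P: (+x+y),( +x,-y),(-x,-y),(-x,+y)
    P=np.array(P)[:,:2]; c=P.mean(0); x=(P[0]+P[1]-P[2]-P[3])/2; y=(P[0]+P[3]-P[1]-P[2])/2
    return c,np.linalg.norm(x),np.linalg.norm(y),ang(x),ang(y)-90
E
python3 - <<'E'
from h import *
np.set_printoptions(precision=4,suppress=True)
a=ld('top0');b=ld('side0')
print(tray([pt(a,u,v,.042) for u,v in[(313.3,185),(343.7,205.3),(315.5,248),(285.3,227)]]))
# tray caps/rims height check by depth, side view
for u,v in[(314,216),(330,198)]:print('d',pt(a,u,v))
S=lambda x,y:(238+x/4.5,225+(y-420)/4.5)
for x,y in[(100,456),(358,503)]:print('side',pt(b,*S(x,y),.042),pt(b,*[int(q+.5) for q in S(x,y)]))
print('lip');L=[(188.6,145),(199,144.2),(206.6,209.6),(202.4,175.8),(192.3,177.5)]
for u,v in L:print(pt(a,u,v,.066),pt(a,u-1.5 if u>195 else u+1.5,v))
print('green led',pt(a,172,160))
# side window centre
S2=lambda x,y:(245+(x-396)/4.5,155+(y-420)/4.5)
print('win',S2(595,571),pt(b,*S2(595,571)),pt(b,*S2(595,571),.025))
for x,y in[(520,592),(560,590),(640,582),(700,575)]:print('plate',pt(b,*S2(x,y)))
print('lipfront ends side',[pt(b,*S2(*q),.063) for q in[(468,550),(738,505)]])
E
```

```text
(array([ 0.487 , -0.1555]), np.float64(0.13957123780392378), np.float64(0.10003822832838592), np.float64(-32.11349239186924), np.float64(-32.71493018537955))
d [ 0.4896 -0.1568  0.0069]
d [ 0.5384 -0.1971  0.0411]
side [ 0.4582 -0.0787  0.042 ] [ 0.4578 -0.078   0.0416]
side [ 0.5749 -0.1523  0.042 ] [ 0.595  -0.0906  0.    ]
lip
[0.6688 0.1923 0.066 ] [0.6693 0.1886 0.0644]
[0.6719 0.1643 0.066 ] [0.6728 0.1694 0.0612]
[0.4947 0.1355 0.066 ] [0.4948 0.1402 0.0622]
[0.5856 0.151  0.066 ] [0.5853 0.1548 0.067 ]
[0.5802 0.1779 0.066 ] [0.58   0.1735 0.0677]
green led [0.6251 0.2334 0.072 ]
win (289.22222222222223, 188.55555555555554) [0.584  0.1712 0.0229] [0.5831 0.1671 0.025 ]
plate [0.5327 0.163  0.0181]
plate [0.56   0.1687 0.0134]
plate [0.6159 0.1784 0.0076]
plate [0.6585 0.1837 0.005 ]
lipfront ends side [array([0.4971, 0.1393, 0.063 ]), array([0.6769, 0.1625, 0.063 ])]
```

Emit:
{"api": "move_arm", "payload": {
  "xyz": [
    [-4,-5.4,0],
    [-8,-10.8,0],
    [-12,-16.2,0],
    [-16,-21.6,0],
    [-20,-27,0],
    [-24,-32.4,0],
    [-28,-38,0],
    [-32,-44,0],
    [-36,-50,0],
    [-40,-56,0],
    [-43,-61,0],
    [-44.7,-64.5,0]
  ],
  "rotation": [
    [0,0,9],
    [0,0,18],
    [0,0,27],
    [0,0,36],
    [0,0,45],
    [0,0,54],
    [0,0,63],
    [0,0,72],
    [0,0,81],
    [0,0,90],
    [0,0,99],
    [0,0,109]
  ]
}}

```text
time_s: 1.6
ee_pos: [0.4203, -0.0858, 0.1965]
tool_rot: [[0.535, 0.845, 0.0], [0.845, -0.535, 0.0], [0.0, 0.0, -1.0]]
contact_force: [1.2, 1.7, 0.1]
finger_gap: 1.001
grip_force: 0.0
```

Emit:
{"api": "move_arm", "payload": {
  "xyz": [
    [0,0,0],
    [0,0,0]
  ],
  "rotation": [
    [0,0,0],
    [0,0,0]
  ]
}}

```text
time_s: 1.85
ee_pos: [0.4195, -0.0834, 0.1962]
tool_rot: [[0.53, 0.848, -0.001], [0.848, -0.53, 0.001], [-0.0, -0.001, -1.0]]
contact_force: [1.0, 1.2, 0.4]
finger_gap: 1.003
grip_force: 0.0
```

```bash
python3 - <<'E'
from h import *
np.set_printoptions(precision=4,suppress=True)
c=snap('wrist','w1');s=robot.observe();print(s['time_s'],s['ee_pos'],s['tool_rot'],s['contact_force'],-c['R'].T@c['t'])
# plate plane from side depth (saved)
b=ld('side0');v,u=np.mgrid[150:215,240:330]
d=np.stack([(u-b['cx'])/b['fx'],(v-b['cy'])/b['fy'],np.ones(u.shape)],-1)*b['range_z'][150:215,240:330,None]
X=((d-b['t'])@b['R']).reshape(-1,3)
n=np.array([-np.sin(np.radians(9.2)),np.cos(np.radians(9.2))]);o=np.array([.583,.172])
q=(X[:,:2]-o)@n; l=(X[:,:2]-o)@[n[1],-n[0]]
m=(X[:,2]>.008)&(X[:,2]<.045)&(abs(q)<.008)&(abs(l)<.085)
for _ in range(3):
    k=np.polyfit(l[m],q[m],1); m&=abs(q-np.polyval(k,l))<.003
print(m.sum(),'offset',k[1],'dyaw',np.degrees(k[0]))
E
```

```text
1.9 [ 0.4194 -0.0828  0.1963] [[ 0.5289  0.8487 -0.0009]
 [ 0.8487 -0.5289  0.0005]
 [-0.0001 -0.001  -1.    ]] [ 0.2543 -0.0757  0.0505] [ 0.4629 -0.0118  0.3852]
553 offset 0.0010383379686719116 dyaw -0.4661128036380345
```

View pics/w1.png

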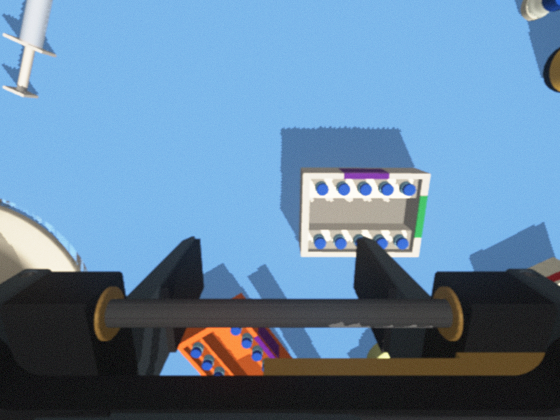

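The picture shows the tray's rim with corners near (301,169), (431,172), (419,257) and (301,258), purple at the top (366,174) and green on the right (421,217). The orange tray is at the lower left.

```bash
python3 - <<'E'
from h import *
np.set_printoptions(precision=4,suppress=True)
c=ld('w1')
print(tray([pt(c,u,v,.042) for u,v in[(431,172),(419,257),(301,258),(301,169)]]))
v,u=np.mgrid[150:280,280:450]
d=np.stack([(u-c['cx'])/c['fx'],(v-c['cy'])/c['fy'],np.ones(u.shape)],-1)*c['range_z'][150:280,280:450,None]
X=((d-c['t'])@c['R']).reshape(-1,3); ok=(X[:,2]>.030)&(X[:,2]<.050)&(np.linalg.norm(X[:,:2]-[.487,-.1555],axis=1)<.095)
im=c['image'][150:280,280:450].reshape(-1,3).astype(float)
r=cv2.minAreaRect((X[ok,:2]*1000).astype(np.float32));print(ok.sum(),r)
E
```

```text
(array([ 0.4878, -0.1549]), np.float64(0.14192743383867065), np.float64(0.10439479654584577), np.float64(-32.36039286665009), np.float64(-31.269866139439863))
6799 ((487.96160888671875, -155.13232421875), (100.82211303710938, 140.9569091796875), 58.00044250488281)
```

Emit:
{"api": "move_arm", "payload": {
  "xyz": [
    [-1,1.2,4],
    [-2,2.4,8],
    [-2.5,3,11],
    [-2.5,3,12],
    [-2.5,3,12]
  ],
  "rotation": [
    [0,0,0],
    [0,0,0],
    [0,0,0],
    [0,0,0],
    [0,0,0]
  ]
}}

```text
time_s: 2.52
ee_pos: [0.4318, -0.1196, 0.0767]
tool_rot: [[0.529, 0.849, -0.001], [0.849, -0.529, 0.0], [-0.0, -0.001, -1.0]]
contact_force: [0.8, -0.2, -0.3]
finger_gap: 0.999
grip_force: 0.0
```

```bash
python3 - <<'E'
from h import *
np.set_printoptions(precision=4,suppress=True)
c=snap('wrist','w2');s=robot.observe();print(s['time_s'],s['ee_pos'],s['tool_rot'][:2,:2],s['contact_force'])
E
```

```text
2.575 [ 0.4323 -0.1199  0.0772] [[ 0.5287  0.8488]
 [ 0.8488 -0.5287]] [-0.3983  0.7834 -0.0397]
```

View pics/w2.png

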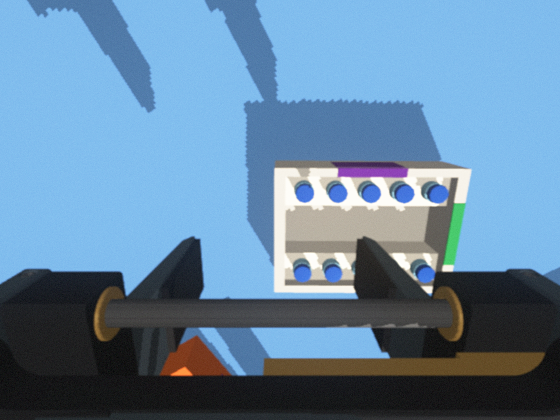

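Fingers straddle the near end wall (x≈280 px), with the inner finger tip at (360,240) over the channel. I'll go down and grip.

Emit:
{"api": "move_arm", "payload": {
  "xyz": [
    [0,0,2],
    [0,0,3.5],
    [0,0,4.6],
    [0,0,4.6]
  ],
  "rotation": [
    [0,0,0],
    [0,0,0],
    [0,0,0],
    [0,0,0]
  ]
}}

```text
time_s: 3.08
ee_pos: [0.4322, -0.1205, 0.0307]
tool_rot: [[0.53, 0.848, -0.0], [0.848, -0.53, 0.0], [-0.0, -0.0, -1.0]]
contact_force: [-0.4, 0.3, -0.7]
finger_gap: 1.003
grip_force: 0.0
```

Emit:
{"api": "move_arm", "payload": {
  "xyz": [
    [0,0,0],
    [0,0,0],
    [0,0,0],
    [0,0,0],
    [0,0,0],
    [0,0,0]
  ],
  "rotation": [
    [0,0,0],
    [0,0,0],
    [0,0,0],
    [0,0,0],
    [0,0,0],
    [0,0,0]
  ],
  "grip": 1,
  "grip_force": 30
}}

```text
time_s: 3.82
ee_pos: [0.4322, -0.1207, 0.0305]
tool_rot: [[0.53, 0.848, -0.0], [0.848, -0.53, -0.0], [-0.0, -0.0, -1.0]]
contact_force: [0.7, -0.1, 0.5]
finger_gap: 0.379
grip_force: 0.0
```

```bash
cat >> h.py <<'E'
def rect(n,f,c0):
    c=snap(n,f)
    v,u=np.mgrid[0:420,0:560]
    d=np.stack([(u-c['cx'])/c['fx'],(v-c['cy'])/c['fy'],np.ones(u.shape)],-1)*c['range_z'][...,None]
    X=((d-c['t'])@c['R']); ok=(X[...,2]>.030)&(X[...,2]<.0475)&(c['range_z']>0)&(np.linalg.norm(X[...,:2]-np.array(c0),axis=2)<.092)
    print(n,ok.sum(),cv2.minAreaRect((X[ok][:,:2]*1000).astype(np.float32)))
def st():
    s=robot.observe();print(s['time_s'],s['ee_pos'],'yaw_y',ang(s['tool_rot'][:2,1]),s['contact_force'],s['ft_torque'],s['finger_gap'],s['grip_force'])
E
python3 - <<'E'
from h import *
np.set_printoptions(precision=4,suppress=True)
st();rect('wrist','w3',(.4878,-.1552))
E
```

```text
3.825 [ 0.4322 -0.1207  0.0305] yaw_y -31.997542659080313 [ 0.6877 -0.1228  0.4815] [-0.1185  0.12    0.0263] 0.37852829806137483 0.0
wrist 15683 ((487.78033447265625, -154.80303955078125), (100.83853149414062, 141.5780792236328), 57.19223403930664)
```

Emit:
{"api": "move_arm", "payload": {
  "xyz": [
    [0,0,0],
    [0,0,0],
    [0,0,0],
    [0,0,0],
    [0,0,0]
  ],
  "rotation": [
    [0,0,0],
    [0,0,0],
    [0,0,0],
    [0,0,0],
    [0,0,0]
  ]
}}

```text
time_s: 4.5
ee_pos: [0.4322, -0.1207, 0.0305]
tool_rot: [[0.53, 0.848, 0.0], [0.848, -0.53, -0.0], [-0.0, 0.0, -1.0]]
contact_force: [-1.3, -0.1, 0.3]
finger_gap: 0.006
grip_force: 0.0
```

```bash
python3 - <<'E'
from h import *
np.set_printoptions(precision=4,suppress=True)
st();rect('wrist','w4',(.4878,-.1552))
E
```

```text
4.5 [ 0.4322 -0.1207  0.0305] yaw_y -31.99198342820502 [-1.347  -0.0983  0.277 ] [-0.0907  0.0785  0.01  ] 0.00590460092292459 0.0
wrist 15841 ((487.99053955078125, -155.78916931152344), (101.93408203125, 141.73277282714844), 57.93015670776367)
```

View pics/w4.png

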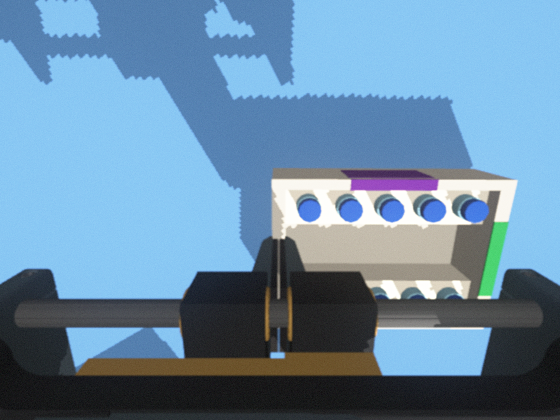

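The fingers straddle the end wall, but the force reads 0, so I'll test the hold with a small drag.

Emit:
{"api": "move_arm", "payload": {
  "xyz": [
    [0.1,0,0],
    [0.2,0,0],
    [0.3,0,0],
    [0.3,0,0],
    [0.3,0,0]
  ],
  "rotation": [
    [0,0,0],
    [0,0,0],
    [0,0,0],
    [0,0,0],
    [0,0,0]
  ]
}}

```text
time_s: 5.18
ee_pos: [0.4337, -0.1181, 0.0305]
tool_rot: [[0.53, 0.848, -0.0], [0.848, -0.53, -0.0], [-0.0, -0.0, -1.0]]
contact_force: [0.2, -1.2, -0.1]
finger_gap: 0.007
grip_force: 0.0
```

```bash
python3 - <<'E'
from h import *
np.set_printoptions(precision=4,suppress=True)
st();rect('wrist','w5',(.4878,-.1552));rect('top','t5',(.4878,-.1552))
a=cv2.imread('pics/w5.png')[160:400,220:400];cv2.imwrite('pics/w5c.png',cv2.resize(a,None,fx=2.5,fy=2.5,interpolation=cv2.INTER_CUBIC))
E
```

```text
5.175 [ 0.4337 -0.1181  0.0305] yaw_y -31.990673946148778 [ 0.2148 -1.2276 -0.1265] [-0.0513  0.1455  0.0374] 0.006919568291239602 0.0
wrist 15489 ((487.8155822753906, -155.4829559326172), (101.74567413330078, 141.3108367919922), 57.85038375854492)
top 293 ((525.42138671875, -178.6186981201172), (99.84830474853516, 50.34369659423828), 58.018672943115234)
```

View pics/w5c.png

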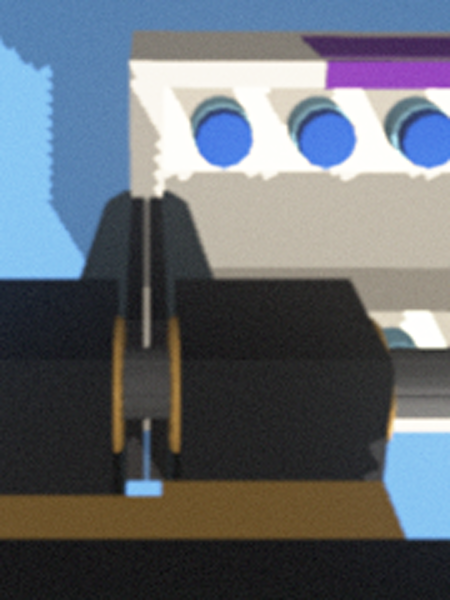

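```bash
python3 - <<'E'
from h import *
np.set_printoptions(precision=4,suppress=True)
c=ld('w5');R=robot.observe()['tool_rot'];p=robot.observe()['ee_pos']
def T(X): return np.round(R.T@(X-p)*1000,1)
for v in (236,240,246,252,258,266):
    print(v,[T(pt(c,u,v)) for u in(266,274,276,280,283,286,292)])
for q in [(16,-7,19),(16,7,19),(16,-7,-10),(11,-7,19),(16,0,-11.5)]:
    y=c['R']@(p+R@np.array(q)/1000)+c['t'];print(q,c['fx']*y[0]/y[2]+c['cx'],c['fy']*y[1]/y[2]+c['cy'])
E
```

```text
236 [array([ -0.9, -10.2,  29.8]), array([ 15.1,  -3.7, -11.7]), array([ 15.4,  -2.5, -12.4]), array([ 15.5,  -0.1, -12.6]), array([ 15.3,   1.7, -12. ]), array([ 17.8,   3.4, -18.7]), array([ 1.4,  8.9, 23.8])]
240 [array([ 17.8,  -8. , -24.7]), array([ 16.2,  -3.6, -20.7]), array([ 16.2,  -2.4, -20.8]), array([ 15.9,  -0.1, -20.2]), array([ 16.2,   1.6, -20.8]), array([ 17.9,   3.2, -25. ]), array([ 17.8,   6.6, -24.8])]
246 [array([ 17.6,  -7.7, -32.9]), array([ 16.2,  -3.5, -29.6]), array([ 16.3,  -2.4, -29.9]), array([ 15.6,  -0.2, -28.1]), array([ 16.5,   1.5, -30.2]), array([ 17.4,   3. , -32.3]), array([ 17.4,   6.3, -32.4])]
252 [array([ 17.7,  -7.4, -41. ]), array([ 16.5,  -3.4, -38.2]), array([ 16.1,  -2.3, -37.5]), array([ 15.7,  -0.2, -36.5]), array([ 16.3,   1.3, -37.8]), array([ 17.4,   2.8, -40.2]), array([ 17.7,   5.9, -41. ])]
258 [array([ 18. ,  -7.1, -48.7]), array([ 16.4,  -3.3, -45.5]), array([ 16.2,  -2.3, -45. ]), array([ 16. ,  -0.3, -44.5]), array([ 16.3,   1.2, -45.2]), array([ 17.4,   2.7, -47.6]), array([ 17.6,   5.6, -47.9])]
266 [array([ 17.9,  -6.8, -57.3]), array([ 16.3,  -3.2, -53.9]), array([ 16.6,  -2.2, -54.6]), array([ 15.7,  -0.3, -52.8]), array([ 16.2,   1.1, -53.8]), array([ 16.9,   2.5, -55.1]), array([ 17.7,   5.2, -56.9])]
(16, -7, 19) 269.78175119731026 218.88330066222622
(16, 7, 19) 289.8716131489118 218.8924960132425
(16, -7, -10) 268.58924569165487 233.65939390637624
(11, -7, 19) 269.8330134962857 225.660491149766
(16, 0, -11.5) 280.1083683558961 234.54610821496283
```

```bash
cat >> h.py <<'E'
def cloud(c):
    v,u=np.mgrid[0:420,0:560]
    d=np.stack([(u-c['cx'])/c['fx'],(v-c['cy'])/c['fy'],np.ones(u.shape)],-1)*c['range_z'][...,None]
    return (d-c['t'])@c['R']
E
python3 - <<'E'
from h import *
np.set_printoptions(precision=4,suppress=True)
R=robot.observe()['tool_rot'];p=robot.observe()['ee_pos']
c=snap('side','s6')
for c in(c,ld('w5'),ld('t5')):
    Y=((cloud(c)-p)@R*1000)[c['range_z']>0]
    for z in range(-110,32,5):
        m=(Y[:,2]>=z)&(Y[:,2]<z+5)&(abs(Y[:,0])<22)&(abs(Y[:,1])<22)
        if m.sum():print(z,m.sum(),Y[m].min(0),Y[m].max(0))
    print()
E
```

```text
-100 1 [-21.2692  -6.4909 -95.3228] [-21.2692  -6.4909 -95.3228]
-95 1 [-17.0122  -8.8456 -90.1649] [-17.0122  -8.8456 -90.1649]
-90 13 [-18.1075 -14.4389 -89.4077] [-14.4878  13.3639 -85.511 ]
-85 27 [-19.0843 -13.0706 -84.5954] [ -6.0408  15.016  -80.3245]
-80 32 [-18.1608 -12.2831 -79.64  ] [  7.5808  14.2275 -75.0038]
-75 36 [-18.4716 -12.9326 -74.8779] [ 15.0012  13.8874 -70.3257]
-70 36 [-19.8362 -11.5919 -69.888 ] [ 17.568   13.6454 -65.0327]
-65 29 [-17.9495 -11.5384 -64.9594] [ 16.7969  13.2598 -60.1126]
-60 34 [-18.4754 -11.6166 -59.9248] [ 16.7815  12.693  -55.3608]
-55 31 [-18.0555 -10.0473 -54.9557] [ 18.3234  12.7016 -50.113 ]
-50 29 [-18.5626  -9.7047 -49.9647] [ 16.7107  12.1263 -45.1004]
-45 34 [-18.7393 -10.7215 -44.9937] [ 17.1482  11.9592 -40.0153]
-40 25 [-17.5954  -8.346  -39.8858] [ 11.2082  10.8881 -35.0271]
-35 25 [-19.1957  -8.3297 -34.984 ] [ 13.1925  10.6142 -30.0624]
-30 26 [-18.4942  -8.0927 -29.9009] [ 12.7133   9.9778 -25.3857]
-25 17 [-18.005   -6.9922 -24.8712] [ 13.8481   9.9596 -20.3913]
-20 6 [-15.263   -5.5408 -19.3776] [ 21.8204  19.632  -16.800
[... 1338 characters left out ...]
155 [ 15.7577 -11.4946 -44.9954] [ 18.5076   9.4765 -40.0103]
-40 144 [ 15.6802 -11.2187 -39.9708] [ 18.3328   9.2917 -35.0828]
-35 137 [ 14.4536 -10.9014 -34.9977] [ 18.2062   8.871  -30.0376]
-30 104 [ 15.8359 -10.6659 -29.9874] [ 18.2595   8.6903 -25.0031]
-25 86 [ 15.7501  -9.7005 -24.9957] [ 18.3575   7.7377 -20.0149]
-20 19 [ 15.7131  -7.0394 -19.9975] [ 18.2672   5.0688 -18.0218]
-15 281 [-21.9059  -4.9164 -14.0624] [ 21.9221   2.9466 -10.4592]
-5 122 [17.2353  3.7291 -3.6977] [21.952  21.9845 -0.8109]
20 537 [-21.9626   4.4642  22.0328] [ 8.1774 21.926  24.9961]
25 550 [-21.745  -21.9634  25.0123] [21.9609 21.2726 29.9995]
30 337 [-21.624  -21.9567  30.0003] [21.4401 -6.3956 31.7665]
```

The depth shows the real fingertips about 18 mm behind the reported TCP, not 19 mm ahead. They closed above the rim, so nothing was touched. Before going lower I'll measure the gripper's body too.

```bash
python3 - <<'E'
from h import *
np.set_printoptions(precision=1,suppress=True,linewidth=150)
R=robot.observe()['tool_rot'];p=robot.observe()['ee_pos'];print(p)
for n in('s6','w5'):
    c=ld(n);Y=((cloud(c)-p)@R*1000)[c['range_z']>0]
    Y=Y[(Y[:,2]<-19)&(abs(Y[:,0])<60)&(abs(Y[:,1])<110)]
    for z in range(-150,-15,6):
        m=(Y[:,2]>=z)&(Y[:,2]<z+6)
        if m.sum():print(n,z,m.sum(),Y[m].min(0)[:2],Y[m].max(0)[:2])
E
```

```text
[ 0.4 -0.1  0. ]
s6 -150 135 [-26.3 -49.9] [29.5 18.2]
s6 -144 584 [-39.5 -88.9] [39.2 89.6]
s6 -138 351 [-39.3 -87.2] [30.3 89.7]
s6 -132 191 [-38.3 -85.6] [31.8 89.7]
s6 -126 199 [-38.4 -86.8] [37.5 87.7]
s6 -120 177 [-39.4 -80.9] [38.5 81.5]
s6 -114 260 [-39.7 -78.9] [35.4 81.7]
s6 -108 147 [-39.4 -80.4] [34.9 81.8]
s6 -102 88 [-38.  -80.5] [33.  81.7]
s6 -96 16 [-21.3 -74.9] [19.3 25.6]
s6 -90 16 [-19.1 -14.4] [-12.3  14. ]
s6 -84 33 [-18.5 -13.1] [-3.1 15. ]
s6 -78 47 [-18.5 -12.9] [15.  14.2]
s6 -72 39 [-18.1 -11.6] [17.6 13.7]
s6 -66 38 [-19.8 -11.5] [16.8 13.3]
s6 -60 40 [-18.5 -11.6] [16.8 12.7]
s6 -54 40 [-18.6 -10.1] [18.3 12.7]
s6 -48 36 [-18.7 -10.6] [16.4 12. ]
s6 -42 30 [-17.6 -10.7] [17.2 11.4]
s6 -36 32 [-19.2  -8.3] [13.2 10.6]
s6 -30 32 [-18.5  -8.1] [12.7 10. ]
s6 -24 13 [-18.  -7.] [13.9  8.6]
w5 -144 6749 [ 22.5 -59.8] [28.3 57.5]
w5 -138 13715 [ 23.1 -63. ] [36.1 61.1]
w5 -132 7529 [ 23.  -64.7] [36.7 62.4]
w5 -126 9956 [ 22.5 -73.7] [39.6 71.9]
w5 -120 9739 [ 11.5 -76.4] [39.7 74.6]
w5 -114 11577 [  4.8 -81.3] [39.5 79.7]
w5 -108 4067 [ -0.8 -82.2] [39.4 80.3]
w5 -102 2124 [ -5.8 -82.4] [38.5 79.8]
w5 -96 33 [ -2.1 -76.4] [28.8 73.4]
w5 -84 53 [-11.6  -4.6] [0.2 2.5]
w5 -78 602 [-16.3  -5.4] [18.9  3.3]
w5 -72 146 [15.2 -5.6] [18.1  3.5]
w5 -66 197 [ 15.6 -13.1] [18.4 10.9]
w5 -60 292 [ 15.3 -13.3] [18.6 11. ]
w5 -54 241 [ 15.3 -12.4] [18.4 10.7]
w5 -48 204 [ 15.7 -12.2] [18.5 10. ]
w5 -42 180 [ 15.7 -11.5] [18.3  9.5]
w5 -36 161 [ 14.5 -10.9] [18.3  8.9]
w5 -30 128 [ 15.8 -10.7] [18.3  8.7]
w5 -24 75 [15.8 -9.2] [18.4  6.7]
```

Emit:
{"api": "move_arm", "payload": {
  "xyz": [
    [-0.3,0,0],
    [-0.3,0,0],
    [-0.3,0,0],
    [-0.3,0,0],
    [-0.3,0,0],
    [-0.3,0,0]
  ],
  "rotation": [
    [0,0,0],
    [0,0,0],
    [0,0,0],
    [0,0,0],
    [0,0,0],
    [0,0,0]
  ],
  "grip": 0.5
}}

```text
time_s: 6.08
ee_pos: [0.4322, -0.1206, 0.0305]
tool_rot: [[0.53, 0.848, -0.0], [0.848, -0.53, 0.0], [0.0, -0.0, -1.0]]
contact_force: [0.2, 0.4, -0.2]
finger_gap: 0.502
grip_force: 0.0
```

Emit:
{"api": "move_arm", "payload": {
  "xyz": [
    [0,0,0.7],
    [0,0,1.4],
    [0,0,2.0],
    [0,0,2.0]
  ],
  "rotation": [
    [0,0,0],
    [0,0,0],
    [0,0,0],
    [0,0,0]
  ]
}}

```text
time_s: 6.58
ee_pos: [0.4318, -0.1205, 0.0099]
tool_rot: [[0.53, 0.848, -0.001], [0.848, -0.53, 0.0], [-0.0, -0.001, -1.0]]
contact_force: [0.9, 0.9, -0.3]
finger_gap: 0.498
grip_force: 0.0
```

Emit:
{"api": "move_arm", "payload": {
  "xyz": [
    [0,0,0.8],
    [0,0,1.5],
    [0,0,1.6]
  ],
  "rotation": [
    [0,0,0],
    [0,0,0],
    [0,0,0]
  ]
}}

```text
time_s: 6.95
ee_pos: [0.4318, -0.1205, -0.0061]
tool_rot: [[0.53, 0.848, -0.001], [0.848, -0.53, 0.0], [-0.0, -0.001, -1.0]]
contact_force: [0.2, -0.4, -0.7]
finger_gap: 0.498
grip_force: 0.0
```

Emit:
{"api": "move_arm", "payload": {
  "xyz": [
    [0,0,0],
    [0,0,0],
    [0,0,0],
    [0,0,0],
    [0,0,0],
    [0,0,0]
  ],
  "rotation": [
    [0,0,0],
    [0,0,0],
    [0,0,0],
    [0,0,0],
    [0,0,0],
    [0,0,0]
  ],
  "grip": 1,
  "grip_force": 30
}}

```text
time_s: 7.7
ee_pos: [0.4322, -0.1207, -0.0054]
tool_rot: [[0.53, 0.848, 0.0], [0.848, -0.53, -0.0], [0.0, 0.0, -1.0]]
contact_force: [-0.8, 0.0, 3.7]
finger_gap: 0.087
grip_force: 30.0
```

```bash
python3 - <<'E'
from h import *
np.set_printoptions(precision=4,suppress=True)
st();rect('wrist','w7',(.4878,-.1552))
E
```

```text
7.7 [ 0.4322 -0.1207 -0.0054] yaw_y -31.989158888197164 [-0.7882  0.031   3.736 ] [-0.0529  0.1789  0.131 ] 0.08748868373110792 30.002125203609467
wrist 23420 ((483.18536376953125, -151.87277221679688), (101.6554183959961, 152.12245178222656), 57.30229949951172)
```

```bash
python3 - <<'E'
from h import *
np.set_printoptions(precision=4,suppress=True)
c=ld('top0');b=ld('side0')
X=cloud(b);
for n,(u,v) in dict(saline=(358,190),pills=(394,235),vial=(375,222),syr=(190,200),syrtip=(218,188)).items(): print(n,X[v,u])
Y=X[(b['range_z']>0)]; m=(Y[:,2]>.02)&(Y[:,2]<.12)&(Y[:,0]>.62)&(Y[:,0]<.85)&(Y[:,1]>-.15)&(Y[:,1]<.12)
from collections import Counter
k,cn=np.unique((Y[m,:2]*50).round()/50,axis=0,return_counts=True)
for a,q in zip(k,cn):
    if q>15:print(a,q)
E
```

```text
saline [0.7499 0.0563 0.0528]
pills [ 0.7539 -0.1598  0.0414]
vial [ 0.7484 -0.0688  0.0241]
syr [0.2978 0.1959 0.0096]
syrtip [0.3819 0.258  0.0083]
[0.72 0.08] 106
[0.72 0.1 ] 28
[ 0.74 -0.14] 152
[ 0.74 -0.06] 56
[0.74 0.06] 255
[0.74 0.08] 68
[ 0.76 -0.14] 40
[ 0.76 -0.12] 26
[ 0.76 -0.06] 33
[0.76 0.06] 236
[ 0.78 -0.14] 32
[0.78 0.06] 138
```

Emit:
{"api": "move_arm", "payload": {
  "xyz": [
    [0.8,-0.1,0],
    [2.5,-0.3,0],
    [5,-0.6,0],
    [7.8,-0.9,0],
    [10.6,-1.2,0],
    [13.4,-1.5,0],
    [16.2,-1.8,0],
    [18.8,-2.1,0],
    [20.8,-2.3,0],
    [22,-2.5,0],
    [22.5,-2.5,0],
    [22.5,-2.5,0]
  ],
  "rotation": [
    [0,0,-1.5],
    [0,0,-5],
    [0,0,-9],
    [0,0,-14],
    [0,0,-19],
    [0,0,-24],
    [0,0,-29],
    [0,0,-34],
    [0,0,-38],
    [0,0,-40],
    [0,0,-40.9],
    [0,0,-40.9]
  ]
}}

```text
time_s: 9.25
ee_pos: [0.5304, 0.0841, -0.0054]
tool_rot: [[-0.156, 0.988, 0.0], [0.988, 0.156, 0.0], [0.0, 0.0, -1.0]]
contact_force: [0.4, 4.3, 5.1]
finger_gap: 0.087
grip_force: 30.0
```

```bash
cat >> h.py <<'E'
def fit(c,c0,yaw,dbg=0):
    # tray pose from rim-level points: refine via extents along axes
    X=cloud(c);im=c['image'].astype(int);B,G,Rr=im[...,0],im[...,1],im[...,2]
    for _ in range(2):
        a=np.radians(yaw);e=np.array([[np.cos(a),np.sin(a)],[-np.sin(a),np.cos(a)]])
        Q=(X[...,:2]-c0)@e.T*1000
        ok=(X[...,2]>.036)&(X[...,2]<.0455)&(abs(Q[...,0])<80)&(abs(Q[...,1])<60)&(c['range_z']>0)
    Q=Q[ok]; return Q
E
python3 - <<'E'
from h import *
np.set_printoptions(precision=4,suppress=True)
st()
t=snap('top','t8');s=snap('side','s8');w=snap('wrist','w8')
a=t['image'][120:240,150:310];b=s['image'][140:260,220:380]
cv2.imwrite('pics/c8.png',cv2.resize(np.hstack([a,b]),None,fx=2.5,fy=2.5,interpolation=cv2.INTER_CUBIC))
cv2.imwrite('pics/c8w.png',w['image'])
E
```

```text
9.25 [ 0.5304  0.0841 -0.0054] yaw_y 8.95950308311371 [0.4465 4.3491 5.126 ] [ 0.4356 -0.0426  0.0435] 0.0868291593911969 30.002869069576263
```

View pics/c8.png

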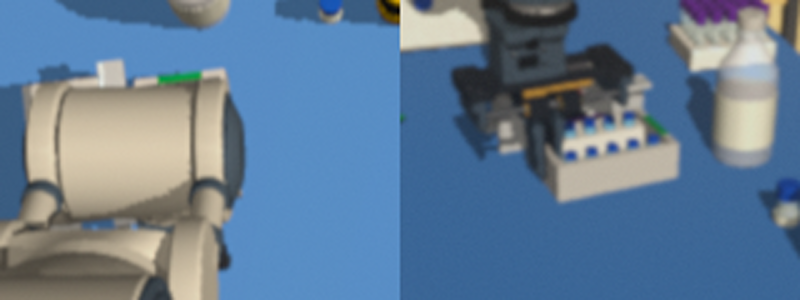

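The tray is held in front of the reader (side view, right half (615,150)). I'll measure the lip edge and the tray rim from the same wrist depth picture.

```bash
cat >> h.py <<'E'
def rel(c,o=np.array([.583,.173]),yaw=8.9):
    """in reader coords (mm): lip front edge line, tray rim edge nearest the plate"""
    a=np.radians(yaw);e=np.array([[np.cos(a),np.sin(a)],[-np.sin(a),np.cos(a)]])
    X=cloud(c);Q=(X[...,:2]-o)@e.T*1000;z=X[...,2]*1000;ok=c['range_z']>0
    def edge(m,name,far):
        x=Q[m][:,0];y=Q[m][:,1];bx=[];by=[]
        for k in range(-90,90,5):
            s=(x>=k)&(x<k+5)
            if s.sum()>8:bx.append(k+2.5);by.append(np.percentile(y[s],98 if far else 2))
        bx=np.array(bx);by=np.array(by);g=np.ones(len(bx),bool)
        for _ in range(4):
            p=np.polyfit(bx[g],by[g],1);g=abs(by-np.polyval(p,bx))<1.5
        print(name,g.sum(),'/',len(g),'x',bx.min(),bx.max(),'y@0 %.1f tilt %.2f'%(p[1],np.degrees(p[0])))
    edge(ok&(z>61)&(z<70)&(abs(Q[...,0])<92)&(Q[...,1]>-35)&(Q[...,1]<8),'lip',0)
    m=ok&(z>38)&(z<44.5)&(abs(Q[...,0])<85)&(Q[...,1]<2)&(Q[...,1]>-60)
    edge(m,'rim',1); print('rim x',np.percentile(Q[m][:,0],[.5,99.5]))
    im=c['image'].astype(int);B,G,R=im[...,0],im[...,1],im[...,2]
    for n,k in dict(purple=(B>G+40)&(R>G+30)&(z<50),green=(G>R+40)&(G>B+30)&(z<50),red=(R>G+70)&(R>B+70)&(z>50)).items():
        k=k&ok&(abs(Q[...,0])<90)&(abs(Q[...,1]+40)<100)
        if k.sum():print(n,k.sum(),Q[k].mean(0),Q[k].min(0),Q[k].max(0),z[k].mean())
E
python3 - <<'E'
from h import *
np.set_printoptions(precision=1,suppress=True)
rel(ld('w8'))
E
```

```text
lip 26 / 26 x -87.5 37.5 y@0 -21.2 tilt 0.06
rim 28 / 29 x -72.5 67.5 y@0 -28.6 tilt 0.11
rim x [-70.   68.5]
purple 1386 [ -0.6 -31.7] [-25.4 -35.1] [ 24.8 -28.4] 43.46711268447726
green 557 [ 65.3 -61.8] [ 60.3 -72.2] [ 70.5 -53.4] 43.486625239376
red 2133 [-2.8 -7.2] [ -8.4 -21.8] [3.5 6.3] 67.83100412730181
```

Emit:
{"api": "move_arm", "payload": {
  "xyz": [
    [0.4,-0.1,0],
    [1,-0.2,0],
    [1.6,-0.2,0],
    [2.1,-0.2,0],
    [2.5,-0.2,0],
    [2.7,-0.2,0],
    [2.8,-0.2,0],
    [2.8,-0.2,0]
  ],
  "rotation": [
    [0,0,0],
    [0,0,0],
    [0,0,0],
    [0,0,0],
    [0,0,0],
    [0,0,0],
    [0,0,0],
    [0,0,0]
  ]
}}

```text
time_s: 10.4
ee_pos: [0.5238, 0.1109, -0.0054]
tool_rot: [[-0.155, 0.988, 0.0], [0.988, 0.155, -0.0], [-0.0, 0.0, -1.0]]
contact_force: [1.0, -2.1, 5.7]
finger_gap: 0.086
grip_force: 30.0
```

Emit:
{"api": "move_arm", "payload": {
  "xyz": [
    [0.05,0,0],
    [0.1,0,0],
    [0.15,0,0],
    [0.15,0,0]
  ],
  "rotation": [
    [0,0,0],
    [0,0,0],
    [0,0,0],
    [0,0,0]
  ]
}}

```text
time_s: 10.9
ee_pos: [0.5236, 0.1122, -0.0054]
tool_rot: [[-0.155, 0.988, 0.0], [0.988, 0.155, -0.0], [-0.0, 0.0, -1.0]]
contact_force: [1.8, -2.9, 6.8]
finger_gap: 0.09
grip_force: 30.0
```

```bash
python3 - <<'E'
from h import *
np.set_printoptions(precision=3,suppress=True)
st();rel(snap('wrist','w9'))
E
```

```text
10.9 [ 0.524  0.112 -0.005] yaw_y 8.901891721279275 [ 1.847 -2.914  6.75 ] [-0.679 -0.063 -0.178] 0.09034026777970015 29.998945891857147
lip 24 / 28 x -87.5 47.5 y@0 -21.2 tilt 0.05
rim 6 / 6 x -72.5 67.5 y@0 -33.6 tilt 0.28
rim x [-74.781  67.681]
green 274 [ 63.168 -37.154] [ 58.035 -43.749] [ 67.985 -32.73 ] 43.51208632326679
red 1715 [-2.805 -7.403] [ -8.13  -22.073] [2.891 6.232] 67.84440323160048
```

Emit:
{"api": "move_arm", "payload": {
  "xyz": [
    [0.04,0,0],
    [0.08,0,0],
    [0.1,0,0],
    [0.1,0,0]
  ],
  "rotation": [
    [0,0,0],
    [0,0,0],
    [0,0,0],
    [0,0,0]
  ]
}}

```text
time_s: 11.45
ee_pos: [0.5237, 0.1123, -0.0053]
tool_rot: [[-0.155, 0.988, 0.0], [0.988, 0.155, -0.001], [-0.001, 0.0, -1.0]]
contact_force: [2.1, -16.1, 6.8]
finger_gap: 0.087
grip_force: 30.0
```

Emit:
{"api": "move_arm", "payload": {
  "xyz": [
    [0.04,0,0],
    [0.08,0,0],
    [0.1,0,0],
    [0.1,0,0]
  ],
  "rotation": [
    [0,0,0],
    [0,0,0],
    [0,0,0],
    [0,0,0]
  ]
}}

```text
time_s: 11.95
ee_pos: [0.5236, 0.1123, -0.0053]
tool_rot: [[-0.155, 0.988, 0.0], [0.988, 0.155, -0.002], [-0.002, 0.0, -1.0]]
contact_force: [3.2, -26.7, 8.2]
finger_gap: 0.087
grip_force: 30.0
```

```bash
python3 - <<'E'
from h import *
np.set_printoptions(precision=4,suppress=True)
st()
E
```

```text
11.95 [ 0.5236  0.1123 -0.0053] yaw_y 8.930459048523435 [  3.1552 -26.7451   8.1634] [-4.3718 -0.4214 -0.153 ] 0.08725707363738419 30.00039517879486
```

Contact is firm, but the moment suggests it bears on the near corner only, so I'll turn it slightly to close the far end.

Emit:
{"api": "move_arm", "payload": {
  "xyz": [
    [-0.1,0,0],
    [-0.1,0,0],
    [-0.1,0,0],
    [-0.1,0,0]
  ],
  "rotation": [
    [0,0,-0.2],
    [0,0,-0.4],
    [0,0,-0.5],
    [0,0,-0.5]
  ]
}}

```text
time_s: 12.45
ee_pos: [0.5237, 0.1123, -0.0054]
tool_rot: [[-0.163, 0.987, 0.0], [0.987, 0.163, -0.001], [-0.001, 0.0, -1.0]]
contact_force: [3.4, -14.0, 5.6]
finger_gap: 0.085
grip_force: 30.0
```

```bash
python3 - <<'E'
from h import *
np.set_printoptions(precision=4,suppress=True)
st()
E
```

```text
12.45 [ 0.5237  0.1123 -0.0054] yaw_y 9.383504723917788 [  3.3925 -14.039    5.6341] [-2.6266 -0.3596 -0.6184] 0.0854902443670141 30.021642744541168
```

Emit:
{"api": "move_arm", "payload": {
  "xyz": [
    [0,0,0],
    [0,0,0],
    [0,0,0],
    [0,0,0]
  ],
  "rotation": [
    [0,0,-0.2],
    [0,0,-0.4],
    [0,0,-0.5],
    [0,0,-0.5]
  ]
}}

```text
time_s: 12.95
ee_pos: [0.5237, 0.1123, -0.0054]
tool_rot: [[-0.172, 0.985, 0.0], [0.985, 0.172, -0.001], [-0.001, 0.0, -1.0]]
contact_force: [2.5, -15.2, 5.4]
finger_gap: 0.088
grip_force: 30.1
```

```bash
python3 - <<'E'
from h import *
np.set_printoptions(precision=4,suppress=True)
st();rel(snap('wrist','w10'))
E
```

```text
12.95 [ 0.5237  0.1123 -0.0054] yaw_y 9.87697984087125 [  2.4947 -15.1873   5.3622] [-2.6044 -0.3718 -0.8236] 0.08795863276534664 30.108913779258728
lip 25 / 28 x -87.5 47.5 y@0 -21.3 tilt 0.02
rim 6 / 6 x -72.5 67.5 y@0 -33.5 tilt 0.22
rim x [-74.8172  67.6452]
green 188 [ 63.4937 -36.2217] [ 58.3401 -40.9748] [ 67.6669 -33.0519] 43.4967220301867
red 1715 [-2.7974 -7.3842] [ -8.1765 -22.0546] [3.2989 6.3598] 67.83887609006902
```

Torque over force gives a lever of about 54 mm, so both corners bear and the side is flush. I'll hold, then draw back.

Emit:
{"api": "move_arm", "payload": {
  "xyz": [
    [0,0,0],
    [0,0,0],
    [0,0,0],
    [0,0,0],
    [0,0,0],
    [0,0,0]
  ],
  "rotation": [
    [0,0,0],
    [0,0,0],
    [0,0,0],
    [0,0,0],
    [0,0,0],
    [0,0,0]
  ]
}}

```text
time_s: 13.75
ee_pos: [0.5237, 0.1123, -0.0054]
tool_rot: [[-0.172, 0.985, 0.0], [0.985, 0.172, -0.001], [-0.001, 0.0, -1.0]]
contact_force: [1.9, -14.5, 5.6]
finger_gap: 0.088
grip_force: 30.1
```

Emit:
{"api": "move_arm", "payload": {
  "xyz": [
    [-0.3,0,0],
    [-1,0,0],
    [-2,0,0],
    [-3.2,0,0],
    [-4.5,0,0],
    [-5.8,0,0],
    [-7,0,0],
    [-7.8,0,0],
    [-8,0,0],
    [-8,0,0]
  ],
  "rotation": [
    [0,0,0],
    [0,0,0.5],
    [0,0,0.5],
    [0,0,0.5],
    [0,0,0.5],
    [0,0,0.5],
    [0,0,0.5],
    [0,0,0.5],
    [0,0,0.5],
    [0,0,0.5]
  ]
}}

```text
time_s: 15.0
ee_pos: [0.5372, 0.0345, -0.0054]
tool_rot: [[-0.164, 0.987, 0.0], [0.987, 0.164, -0.0], [-0.0, 0.0, -1.0]]
contact_force: [-0.0, -1.3, 6.0]
finger_gap: 0.085
grip_force: 30.0
```

```bash
python3 - <<'E'
from h import *
np.set_printoptions(precision=4,suppress=True)
st()
E
```

```text
15.0 [ 0.5372  0.0345 -0.0054] yaw_y 9.414437306348763 [-0.0053 -1.2779  5.9888] [-0.5633  0.0698  0.1107] 0.08496321725986158 30.001647770404816
```

Emit:
{"api": "move_arm", "payload": {
  "xyz": [
    [-0.3,0.3,0],
    [-1,0.9,0],
    [-1.7,1.6,0],
    [-2.4,2.3,0],
    [-3.1,3,0],
    [-3.8,3.7,0],
    [-4.5,4.4,0],
    [-5.2,5,0],
    [-5.8,5.6,0],
    [-6.3,6.1,0],
    [-6.6,6.4,0],
    [-6.6,6.4,0]
  ],
  "rotation": [
    [0,0,-3],
    [0,0,-9],
    [0,0,-17],
    [0,0,-25],
    [0,0,-33],
    [0,0,-41],
    [0,0,-49],
    [0,0,-57],
    [0,0,-65],
    [0,0,-73],
    [0,0,-80],
    [0,0,-84]
  ]
}}

```text
time_s: 16.5
ee_pos: [0.6117, -0.0201, -0.0054]
tool_rot: [[-0.998, -0.062, 0.001], [-0.062, 0.998, 0.0], [-0.001, 0.0, -1.0]]
contact_force: [2.0, 0.2, 5.9]
finger_gap: 0.085
grip_force: 30.0
```

Emit:
{"api": "move_arm", "payload": {
  "xyz": [
    [0,0,0],
    [0,0,0],
    [0,0,0],
    [0,0,0]
  ],
  "rotation": [
    [0,0,-3],
    [0,0,-5],
    [0,0,-5.9],
    [0,0,-5.9]
  ]
}}

```text
time_s: 17.0
ee_pos: [0.6115, -0.02, -0.0054]
tool_rot: [[-0.987, -0.162, 0.001], [-0.162, 0.987, 0.0], [-0.001, -0.0, -1.0]]
contact_force: [2.2, 0.6, 4.8]
finger_gap: 0.085
grip_force: 30.0
```

```bash
python3 - <<'E'
from h import *
np.set_printoptions(precision=3,suppress=True)
st();w=snap('wrist','w11');s=snap('side','s11');rel(w);print();rel(s)
E
```

```text
17.0 [ 0.611 -0.02  -0.005] yaw_y 99.32190007190574 [2.156 0.616 4.766] [ 0.134 -0.331  0.073] 0.08452324821759272 30.001521706581116Traceback (most recent call last):
  File "<stdin>", line 3, in <module>
  File "h.py", line 49, in rel
    edge(ok&(z>61)&(z<70)&(abs(Q[...,0])<92)&(Q[...,1]>-35)&(Q[...,1]<8),'lip',0)
    ~~~~^^^^^^^^^^^^^^^^^^^^^^^^^^^^^^^^^^^^^^^^^^^^^^^^^^^^^^^^^^^^^^^^^^^^^^^^^
  File "h.py", line 47, in edge
    p=np.polyfit(bx[g],by[g],1);g=abs(by-np.polyval(p,bx))<1.5
    raise TypeError("expected non-empty vector for x")
TypeError: expected non-empty vector for x
```

```bash
cat >> h.py <<'E'
def rel2(c,o=np.array([.5803,.1734]),yaw=9.0):
    a=np.radians(yaw);e=np.array([[np.cos(a),np.sin(a)],[-np.sin(a),np.cos(a)]])
    X=cloud(c);Q=(X[...,:2]-o)@e.T*1000;z=X[...,2]*1000;ok=c['range_z']>0
    im=c['image'].astype(int);B,G,R=im[...,0],im[...,1],im[...,2]
    for n,k in dict(purple=(B>G+40)&(R>G+30)&(z<46)&(z>38),green=(G>R+40)&(G>B+30)&(z<46)&(z>38),red=(R>G+70)&(R>B+70)&(z>50)&(z<75)).items():
        k=k&ok&(abs(Q[...,0])<90)&(abs(Q[...,1]+80)<130)
        if k.sum():print(n,k.sum(),Q[k].mean(0),np.percentile(Q[k],[1,99],axis=0).ravel(),z[k].mean())
    m=ok&(z>38)&(z<44.5)&(abs(Q[...,0])<75)&(Q[...,1]<3)&(Q[...,1]>-230)
    if m.sum()>50:
        r=cv2.minAreaRect(Q[m].astype(np.float32));print('rim',m.sum(),r,np.percentile(Q[m],[.5,99.5],axis=0).ravel())
    l=ok&(z>61)&(z<70)&(abs(Q[...,0])<92)&(Q[...,1]>-35)&(Q[...,1]<8)
    if l.sum()>50:print('lip',l.sum(),np.percentile(Q[l],[1,99],axis=0).ravel())
E
python3 - <<'E'
from h import *
np.set_printoptions(precision=1,suppress=True)
for n in('w11','s11'):
  try: rel2(ld(n) if n=='w11' else snap('side',n))
  except Exception as e:print(e)
rel2(snap('top','t11'))
cv2.imwrite('pics/c11.png',cv2.imread('pics/w11.png'))
E
```

```text
purple 1470 [ -48.  -129.3] [ -51.3 -153.7  -44.7 -104.7] 43.21629895475916
green 545 [-18.  -63.2] [-25.9 -67.5  -8.7 -58.5] 43.39250066133105
rim 11526 ((-0.5706939697265625, -133.50404357910156), (152.30331420898438, 102.00069427490234), 89.92254638671875) [ -51.2 -204.    48.8  -59.4]
rim 329 ((-10.910930633544922, -102.90638732910156), (99.42902374267578, 221.92941284179688), 6.687051296234131) [ -72.4 -211.5   48.5    2.1]
lip 207 [-88.8 -25.4   3.    7.2]
red 17 [ 0.7 -2.2] [-2.3 -8.9  3.9  4.9] 67.28064362945774
lip 410 [-41.8 -22.4  89.4   7.3]
```

View pics/c11.png

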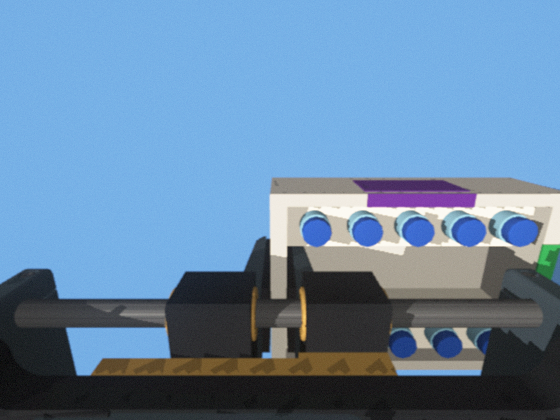

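Tray squared to the plate (rim at 90°, centre x≈−1 mm), purple now to the left, green toward the plate at (548,265). I'll slide it in.

Emit:
{"api": "move_arm", "payload": {
  "xyz": [
    [-0.1,0.4,0],
    [-0.1,1.2,0],
    [-0.1,2.2,0],
    [-0.1,3.2,0],
    [-0.1,4.2,0],
    [-0.1,5,0],
    [-0.1,5.5,0],
    [-0.1,5.7,0],
    [-0.1,5.7,0]
  ],
  "rotation": [
    [0,0,0],
    [0,0,0],
    [0,0,0],
    [0,0,0],
    [0,0,0],
    [0,0,0],
    [0,0,0],
    [0,0,0],
    [0,0,0]
  ]
}}

```text
time_s: 18.32
ee_pos: [0.6029, 0.0365, -0.0054]
tool_rot: [[-0.987, -0.162, 0.0], [-0.162, 0.987, -0.0], [-0.0, -0.0, -1.0]]
contact_force: [-0.2, 0.0, 6.2]
finger_gap: 0.087
grip_force: 30.0
```

Emit:
{"api": "move_arm", "payload": {
  "xyz": [
    [0,0.05,0],
    [0,0.1,0],
    [0,0.15,0],
    [0,0.2,0],
    [0,0.2,0],
    [0,0.2,0]
  ],
  "rotation": [
    [0,0,0],
    [0,0,0],
    [0,0,0],
    [0,0,0],
    [0,0,0],
    [0,0,0]
  ]
}}

```text
time_s: 19.08
ee_pos: [0.6028, 0.0374, -0.0054]
tool_rot: [[-0.987, -0.162, 0.0], [-0.162, 0.987, -0.001], [-0.0, -0.001, -1.0]]
contact_force: [1.0, -10.6, 6.1]
finger_gap: 0.086
grip_force: 30.0
```

```bash
python3 - <<'E'
from h import *
np.set_printoptions(precision=4,suppress=True)
st();rel2(snap('wrist','w12'))
E
```

```text
19.075 [ 0.6028  0.0374 -0.0054] yaw_y 99.30893533293438 [  0.9546 -10.5958   6.1125] [-1.4907 -0.2612 -0.0578] 0.0862174490639354 30.001952648162842
purple 1481 [-47.4491 -71.2033] [-50.6361 -95.5911 -44.0671 -46.7689] 43.25494524429191
green 195 [-18.554   -7.9667] [-25.2069  -9.8728 -10.9384  -5.8389] 43.30996273195869
rim 10913 ((-0.6362075805664062, -78.18827819824219), (147.16818237304688, 101.57342529296875), 89.51578521728516) [ -50.6029 -146.2973   49.1268   -6.1271]
lip 655 [-45.0698 -23.7933 -18.5579 -20.098 ]
```

Emit:
{"api": "move_arm", "payload": {
  "xyz": [
    [0,0.05,0],
    [0,0.1,0],
    [0,0.1,0],
    [0,0.1,0]
  ],
  "rotation": [
    [0,0,0],
    [0,0,0],
    [0,0,0],
    [0,0,0]
  ]
}}

```text
time_s: 19.62
ee_pos: [0.6026, 0.0374, -0.0054]
tool_rot: [[-0.987, -0.162, 0.0], [-0.162, 0.987, -0.002], [0.0, -0.002, -1.0]]
contact_force: [0.6, -18.2, 6.6]
finger_gap: 0.088
grip_force: 30.0
```

```bash
python3 - <<'E'
from h import *
np.set_printoptions(precision=4,suppress=True)
st()
E
```

```text
19.625 [ 0.6026  0.0374 -0.0054] yaw_y 99.30053353108565 [  0.5899 -18.245    6.5529] [-2.9656 -0.2136 -0.1973] 0.0880782256222232 30.005300045013428
```

Emit:
{"api": "move_arm", "payload": {
  "xyz": [
    [0,-0.1,0],
    [0,-0.15,0],
    [0,-0.15,0],
    [0,-0.15,0]
  ],
  "rotation": [
    [0,0,0],
    [0,0,0],
    [0,0,0],
    [0,0,0]
  ]
}}

```text
time_s: 20.12
ee_pos: [0.6026, 0.0374, -0.0054]
tool_rot: [[-0.987, -0.162, -0.0], [-0.162, 0.987, -0.0], [0.0, -0.0, -1.0]]
contact_force: [-0.7, -4.2, 6.8]
finger_gap: 0.086
grip_force: 30.0
```

Emit:
{"api": "move_arm", "payload": {
  "xyz": [
    [0,0,0],
    [0,0,0],
    [0,0,0],
    [0,0,0],
    [0,0,0]
  ],
  "rotation": [
    [0,0,0],
    [0,0,0],
    [0,0,0],
    [0,0,0],
    [0,0,0]
  ],
  "grip": 0.6
}}

```text
time_s: 20.75
ee_pos: [0.6026, 0.0377, -0.0055]
tool_rot: [[-0.987, -0.162, -0.0], [-0.162, 0.987, 0.0], [0.0, 0.0, -1.0]]
contact_force: [0.6, 0.2, -0.7]
finger_gap: 0.403
grip_force: 0.0
```

```bash
python3 - <<'E'
from h import *
np.set_printoptions(precision=4,suppress=True)
st();rel2(snap('wrist','w13'))
E
```

```text
20.75 [ 0.6026  0.0377 -0.0055] yaw_y 99.30497259957687 [ 0.6474  0.1903 -0.6969] [ 0.0156  0.0326 -0.0025] 0.4033969382016385 0.0
purple 1475 [-47.5578 -71.0989] [-50.7931 -95.5176 -44.2701 -46.7499] 43.21002703781305
green 188 [-18.7793  -7.9181] [-25.4532  -9.8093 -11.2866  -5.3469] 43.344015918478746
rim 10097 ((-0.9432106018066406, -84.84843444824219), (161.5308837890625, 101.09717559814453), 89.55736541748047) [ -50.6552 -160.9005   48.2048   -6.064 ]
lip 688 [-45.6872 -23.7135 -18.6175 -19.7661]
```

Emit:
{"api": "move_arm", "payload": {
  "xyz": [
    [0,0,-1],
    [0,0,-3],
    [0,0,-6],
    [0,0,-9],
    [0,-1,-12],
    [0,-5,-15],
    [0,-10,-18],
    [0,-15,-20],
    [0,-20,-20],
    [0,-22,-20],
    [0,-22,-20]
  ],
  "rotation": [
    [0,0,0],
    [0,0,0],
    [0,0,0],
    [0,0,0],
    [0,0,0],
    [0,0,0],
    [0,0,0],
    [0,0,0],
    [0,0,0],
    [0,0,0],
    [0,0,0]
  ]
}}

```text
time_s: 22.18
ee_pos: [0.6381, -0.1802, 0.1946]
tool_rot: [[-0.987, -0.16, -0.0], [-0.16, 0.987, 0.0], [0.0, 0.0, -1.0]]
contact_force: [-0.0, -0.2, -0.2]
finger_gap: 0.398
grip_force: 0.0
```

```bash
python3 - <<'E'
from h import *
np.set_printoptions(precision=2,suppress=True)
st();t=snap('top','t14');s=snap('side','s14');rel2(t);rel2(s);rel2(snap('wrist','w14'))
T=ld('top0');S=ld('side0')
for n,a,b in(('top',T,t),('side',S,s)): print(n,a['image'].shape)
e=cv2.resize(np.hstack([t['image'][120:270,150:310],s['image'][120:270,220:380]]),None,fx=2.5,fy=2.5,interpolation=cv2.INTER_CUBIC)
cv2.imwrite('pics/c14.png',e)
E
```

```text
22.175 [ 0.64 -0.18  0.19] yaw_y 99.2156843469224 [-0.05 -0.2  -0.23] [ 0.14  0.02 -0.  ] 0.39761532032872815 0.0
purple 41 [-47.19 -70.57] [-50.32 -93.61 -43.72 -47.53] 42.66228809359837
red 35 [ 1.62 -7.65] [ -3.22 -21.46   6.4    5.62] 67.14715377098659
rim 345 ((0.1130523681640625, -79.90921020507812), (101.47205352783203, 121.19280242919922), 0.4191156327724457) [ -50.5  -140.28   50.34  -19.46]
lip 716 [-88.2  -22.41  88.84   7.46]
green 6 [ 2.31 -4.23] [-16.29  -5.73  18.48  -2.49] 42.239012726495815
red 8 [  2.27 -10.81] [ -0.76 -18.74   5.31  -3.13] 66.98576241001342
rim 469 ((0.1363525390625, -71.10159301757812), (148.11184692382812, 146.90513610839844), 0.15386353433132172) [ -69.91 -144.17   69.67    2.05]
lip 415 [-88.5  -25.4   87.38   7.61]
purple 262 [-47.41 -74.62] [-50.58 -96.07 -44.03 -54.83] 43.483403401050666
rim 2425 ((-0.26839447021484375, -84.88066101074219), (100.47189331054688, 113.6589584350586), 0.3580735921859741) [ -50.49 -141.41   49.71  -29.95]
top (420, 560, 3)
side (420, 560, 3)
```

View pics/c14.png

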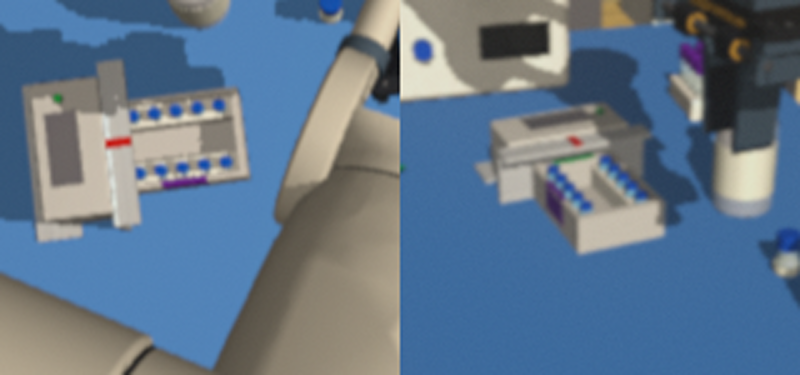

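The final view shows the green end under the lip at the red mark, with the rear edge 140 mm from the plate, so it is flush. The gripper is clear, so I'll sign off.

```bash
python3 -c "
from bench import robot
print(robot.sign_off())"
```

```text
the job is handed in; nothing more can be done
None
```

The tray was held with its purple side flush at the plate for over half a second, then drawn back, turned and left with its green end flush at the plate. It sits within about 2 mm of the reader's red mark, nothing else on the table was touched, and I handed the job in at about 22 s.

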